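Turn the supply in the test fixture and switch on its isolator

TASK

The power supply lies the wrong way round in the test fixture: turn it end for end, so that its orange socket end faces the black contact block, and lay it back flat on the bed between the guides. Push the blue sliding jaw forward until it clamps the supply against the contact block, and only then flip the lever of the red-capped toggle switch away from you, over its centre, until it snaps to the on side. Leave the blue-capped switch off, and leave the mouse, the yellow cup and the little robot car where they are.

Things in the scene. Friction and masses are not known exactly. Their poses are not given: they have to be found in the camera images.
- fixture: fixed test fixture: aluminium bed 120 (x) x 270 (y) x 18 mm high; origin: centre of its underside. Its +y points to the black contact block (74 mm wide, top 52 mm above the origin, contact face at y = +95 mm). Two pairs of guides, 10 mm high, leaning outward, at y = -20 to -5 and 71 to 87 mm; the channel between them, centred on x = 0, is 57 mm wide at the bed, 67 mm at the top
- jaw (a joint): slide of the blue jaw along the fixture's +y, m: 0 fully back, grows as it closes, at most 0.060; starts at 0 to 0.012. The jaw's clamping face stands at y = -65 mm + this value in the fixture's frame: 0.043 with the supply clamped. It slides at about 3 N (some 5 N when it pushes the supply too) and stays where it is left
- jaw_back (a point): point on the rear (-y) face of the jaw's upright blue push plate, 45 mm above the bed; axes as the fixture's. The plate is 46 mm wide (x), 10 mm thick and 60 mm high above the bed, with a round black bar, 50 mm long and 12 mm thick, along its top edge. Push it towards +y; behind it is bare bed (46 mm when the jaw is fully back)
- jaw_face (a point): middle of the jaw's clamping face, 15 mm above the bed; axes as the fixture's
- supply_centre (a point): centre, half-way up, of the loose power supply: black brick 50 mm wide (x), 117 mm long (y, with its orange socket end), 30 mm high, 0.2 to 0.35 kg; its +y points to the orange end. It starts flat on the bed the wrong way round, its centre at y = 20 to 31 mm in the fixture's frame; clamped the right way it is at y = 36.5 mm. Its long sides are free to grip
- supply_front (a point): middle of the face of the supply's orange socket end
- supply_tail (a point): middle of the supply's other, black end
- red_switch: fixed grey switch box 76 (x) x 66 (y) x 40 mm high with the red-capped toggle lever; origin: centre of its underside. Its +x points to the on side (green dot), away from the robot, turned by up to 0.35 rad. The red and blue switches may change places
- red_lever (a joint): angle of the red-capped lever, rad: 0 off (leans to the box's -x), 0.42 upright, 0.84 on (leans to +x). It turns about the box's y axis, 46 mm above the box's underside. A spring drives it from upright to either end: leaving the off end takes about 2.5 N at the tip or 5 N half-way up, less towards the centre; then it snaps over by itself
- red_tip (a point): tip of the red-capped lever, 80 mm from its pivot; the lever is round, 10 mm thick in its lower part and 14 to 18 mm in the red cap (upper 46 mm)
- blue_switch: the other switch box, of the same make, with a blue-capped lever; it must stay off
- blue_lever (a joint): angle of the blue-capped lever, as for the red one: 0 off, starts off
- mouse_2: black computer mouse, 119x60x38 mm, loose bystander; origin under its centre
- yellow_cup: yellow ribbed cup, 58x63x85 mm, loose bystander; origin under its centre
- robot_car: small two-wheeled robot car, 97x128x65 mm, loose bystander; origin under its centre
Mind the look-alikes: they are no part of the job. What is shaped like the part that bears supply_centre but green is not meant.

How it is judged (in metres and radians):
On the way, in this order (a step that is already met when the one before it is completed fails the run):
1. the supply lies flat on the bed between the guides, its orange end towards the contact block (x of supply_centre in the frame of fixture between -0.007 and 0.007 m and z of supply_centre in the frame of fixture between 0.029 and 0.037 m and angle between the y axis of supply_centre and the y axis of fixture, either way round below 0.12 rad and angle between supply_centre's own z axis and vertical below 0.08 rad and y of supply_front in the frame of fixture above 0.06 m), for 0.2 s.
2. the jaw clamps the supply against the contact block (x of supply_centre in the frame of fixture between -0.007 and 0.007 m and z of supply_centre in the frame of fixture between 0.029 and 0.037 m and angle between the y axis of supply_centre and the y axis of fixture, either way round below 0.12 rad and angle between supply_centre's own z axis and vertical below 0.08 rad and y of supply_front in the frame of fixture above 0.0915 m and y of supply_tail in the frame of jaw_face below 0.0035 m), for 0.2 s.
3. the red lever has snapped over to on (value of joint red_lever above 0.72 rad), for 0.2 s.
At the end, for the whole second after the job is handed in: The supply lies flat on the bed between the guides, turned: its orange end within 3.5 mm of the contact face, the jaw face within 3.5 mm of its other end, at rest; the red lever is on (over 0.72 rad), the blue lever off (under 0.12 rad) (all of step 2 and value of joint red_lever above 0.72 rad and value of joint blue_lever below 0.12 rad and linear speed of supply below 0.02 m/s); the robot touches nothing.
It fails at once if the red switch is flipped on while the supply is not clamped the right way round (value of joint red_lever above 0.5 rad and not (x of supply_centre in the frame of fixture between -0.007 and 0.007 m and z of supply_centre in the frame of fixture between 0.029 and 0.037 m and angle between the y axis of supply_centre and the y axis of fixture, either way round below 0.12 rad and angle between supply_centre's own z axis and vertical below 0.08 rad and y of supply_front in the frame of fixture above 0.0915 m and y of supply_tail in the frame of jaw_face below 0.0035 m)).
It fails at once if the blue switch is flipped (value of joint blue_lever above 0.42 rad).
It fails at once if the mouse, the yellow cup or the robot car is moved more than 40 mm (distance of any of mouse_2, yellow_cup, robot_car from where it was at the start of the episode above 0.04 m).
It also fails if it takes over 61 s, if anything falls off the work surface, if the arm or the gripper's body presses on something with over 40 N, if the wrist force passes 120 N, or if a joint passes its speed limit or range.

ROBOT

A 6-joint arm with a two-finger parallel gripper is mounted at the origin on a cart in front of the work surface, level with it; the furniture and walls round the work are solid. World frame = base frame: x ahead of the robot, y to its left, z up, the work surface at z = 0. Lengths are in mm, angles in rad, forces in N, time in s.
With the tool pointing down it reaches from about 250 to 800 mm from the base axis. Payload 3.9 kg.
Tool frame: the origin (TCP) lies between the finger pads; the fingertips stand 11 mm ahead of it and the grasp point (between the pads) lies 8 mm behind it; z points along the fingers, y is the line along which they close (so a half turn about z gives the same grasp; the last joint's range is limited). The gripper opens to 85 mm and grips with 20 to 120 N. Pads are 22 mm wide; open, the fingers measure 114 mm over their backs; the gripper's body (76 mm by 85 mm) begins 54 mm behind the grasp point. The pads swing forward as they close: fully open they stand 13 mm farther back than shut.
Start: joints at [0, 0.26, -0.138, 1.173, 0, 1.571], TCP at [524.991, -0, 221.204] pointing down, gripper open.
Joint ranges: [-2.78, 2.78], [-0.83, 1.72], [-1.28, 1.37], [-1.9, 2.12], [-1.57, 1.48], [-3.14, 3.14]. Speed limits (rad/s): [2.57, 2.57, 3.14, 3.14, 3.14, 3.14].

INTERFACE

Orientations are given as [roll, pitch, yaw] about the fixed x, y, z axes, in that order (R = Rz(yaw) Ry(pitch) Rx(roll)).
In Python, from cell import robot gives the robot as it stands.
- The arm moves only by the tool jog_arm, never from a script. Its argument "plan" is a list of rows, each a list of 7 numbers: the shift along the tool's x, y, z in mm, then the turn, a rotation vector about the tool's x, y, z in degrees, then the gripper's target within -1 to 1 (fully open at 1, half-way at 0, shut at -1). In form: [[tx, ty, tz, rx, ry, rz, jaw], ...]. A call has exactly 5 rows; each row shifts and turns the commanded pose from where the row before left it, along the tool's axes as they then stand; what a row does not reach is not made up. A row lasts 1/8 s, in which the tool goes at most 62.5 mm and 10.7 degrees, less where a joint would pass 70% of its speed; a pose out of reach is approached as far as the arm can. A call is refused whole if a number of a shift passes 62.5 or a number of a turn 10.7, either way. A call with a gripper value outside its range is refused whole. The fingers move at their own pace and stop on an object; the grip force is fixed at half the most. Time passes only in rows, so rows that do not move let the fingers close, or fill a call up. It gives the time, the measured TCP pose, the force, the opening and the grip force at its end, in the units of the state.
- robot.get_obs(): the state, without advancing time (a new reading comes with each control period).
- robot.capture(name): name is "scene" or "side" or "wrist"; returns the picture (480x640x3 uint8, blue, green, red); there is no depth.
- robot.camera_model(name): a dict with "mtx" (3x3 intrinsics, pixels), "T" (4x4, takes a point from camera to world coordinates). Camera axes: x right, y down, z forward; pixel columns grow to the right and rows downward; lengths in mm; the calibration is good to about 2 mm. A picture is of the moment at which its call begins: read the wrist's pose just before it. camera_model takes no time and is no camera call; for the wrist camera it gives the pose at the moment of the call.
- robot.hand_in(): hands the job in; it is judged then, once.
The state is a dict: "clock": time; "qpos": joint angles; "qd": joint speeds; "effort": joint torques, N m; "tool_pos": TCP position; "eef_rot": TCP orientation; "force": force on the tool from outside, world axes, zero at the start; "ft_torque": the same for the moment, N m; "opening": opening from 0.0 (shut) to 1.0 (fully open); "gripper_force": force on a finger pad.
Only numpy, scipy, OpenCV 4.12 (cv2) and the standard library are available. Lean on these libraries where they do the work, as an engineer would, in place of code of your own. Each camera call takes 0.05 s, during which the arm holds its last target. There are 200 camera calls.

## Working session

There is one attempt and no reset: what is moved stays moved. The work goes in short steps, Python scripts to look and compute and a tool call to move; the robot and the scene stay as the last step left them, time stands still between calls to the robot, and variables do not carry over. Pictures are saved under pics/ and viewed, at most 14 in all, crops included, and the job is handed in when it is done.

Besides the shell and the picture viewer there is one more tool, called after ">>>" by a JSON object that holds its "method" and its "body", one argument or row to a line. jog_arm: Moves the arm, as the interface text tells. Its arguments: {"type":"object","properties":{"plan":{"type":"array"}},"required":["plan"]}

```bash
mkdir -p pics; cat > h.py <<'E'
import numpy as np,cv2
from cell import robot
from scipy.spatial.transform import Rotation as R
def ray(cam,u,v,z):
    m=robot.camera_model(cam) if isinstance(cam,str) else cam
    T=np.array(m["T"]);d=T[:3,:3]@np.linalg.inv(np.array(m["mtx"]))@[u,v,1];o=T[:3,3]
    return (o+d*(z-o[2])/d[2]).round(1)
def proj(cam,p):
    m=robot.camera_model(cam) if isinstance(cam,str) else cam
    T=np.array(m["T"]);c=T[:3,:3].T@(np.array(p)-T[:3,3]);q=np.array(m["mtx"])@c;return q[:2]/q[2]
E
python3 - <<'E'
from h import *
for n in("scene","side","wrist"):
    cv2.imwrite(f"pics/{n}0.png",robot.capture(n));m=robot.camera_model(n);print(n,np.array(m["T"]).round(3).tolist(),np.array(m["mtx"]).round(1).tolist())
print(robot.get_obs())
E
```

```text
scene [[0.908, -0.313, 0.277, 111.678], [-0.418, -0.667, 0.617, -859.784], [-0.008, -0.676, -0.737, 1214.374], [0.0, 0.0, 0.0, 1.0]] [[534.6, 0.0, 318.7], [0.0, 534.6, 241.9], [0.0, 0.0, 1.0]]
side [[-0.917, -0.174, 0.359, -41.103], [-0.398, 0.451, -0.799, 1363.344], [-0.023, -0.875, -0.483, 876.41], [0.0, 0.0, 0.0, 1.0]] [[546.4, 0.0, 315.7], [0.0, 546.4, 240.2], [0.0, 0.0, 1.0]]
wrist [[1.0, 0.002, -0.002, 525.128], [0.001, -0.964, -0.267, 66.826], [-0.002, 0.267, -0.964, 372.997], [0.0, 0.0, 0.0, 1.0]] [[349.7, 0.0, 323.5], [0.0, 349.7, 240.4], [0.0, 0.0, 1.0]]
{'clock': 0.15, 'qpos': array([ 9.08175863e-07,  2.60568132e-01, -1.39067317e-01,  1.17271444e+00,
        2.15834734e-06,  1.57077374e+00]), 'qd': array([-0.00046155, -0.0021607 ,  0.0030807 ,  0.00023465,  0.00057643,
        0.00024142]), 'effort': array([-3.64596281e-05, -4.06005156e+01,  2.54166770e+01,  1.26235068e-02,
       -2.58195018e-05, -1.05726747e-05]), 'tool_pos': array([5.24457894e+02, 1.18963380e-03, 2.20539831e+02]), 'eef_rot': array([-3.14003909e+00, -2.19344190e-06,  1.57081982e+00]), 'force': array([0.47290261, 0.77866474, 0.46787952]), 'ft_torque': array([ 0.01428541,  0.02014109, -0.01822583]), 'gripper_force': 0.0, 'opening': 1.0002204161505968}
```

View pics/scene0.png

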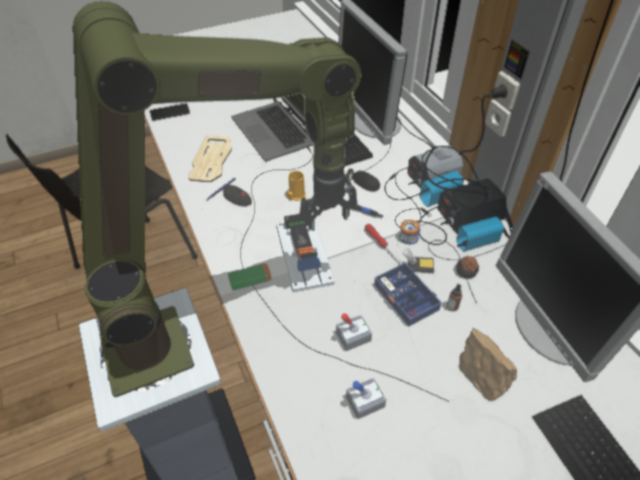

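View pics/side0.png

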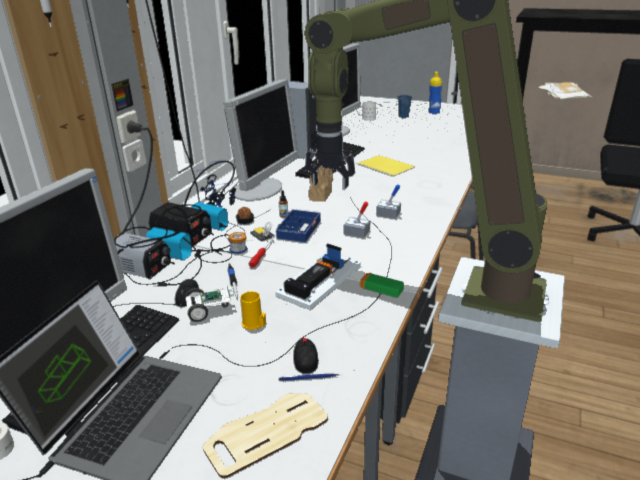

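The scene view shows the fixture at about (305,255), with the black contact block at (297,222), the orange end at (306,250) and the blue jaw at (308,262). The red switch is at (352,328) and the blue one at (365,397). The green look-alike supply is at (248,277). The side view agrees: fixture (320,278), red switch (357,220), blue switch (390,205), cup (252,310), mouse (305,355) and car (205,300).

View pics/wrist0.png

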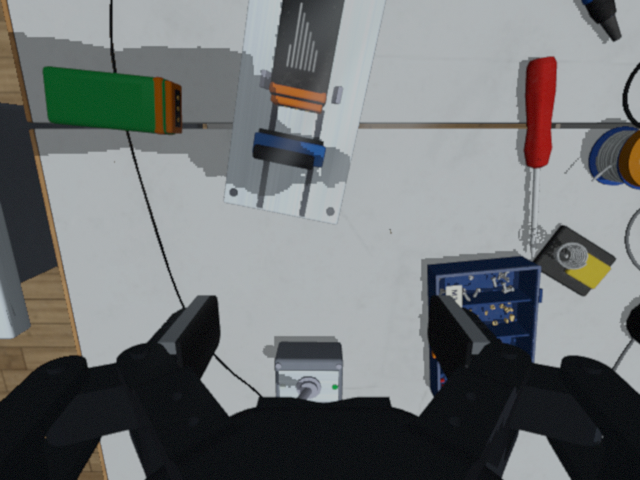

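```bash
python3 - <<'E'
from h import *
for n,c in(("scene",(250,195,350,295)),("side",(260,230,360,310))):
    i=cv2.imread(f"pics/{n}0.png")
    print(n)
    hsv=cv2.cvtColor(i,cv2.COLOR_BGR2HSV)
    for col,lo,hi in(("orange",(5,150,120),(18,255,255)),("blue",(100,140,60),(125,255,255)),("red",(0,170,120),(4,255,255))):
        m=cv2.inRange(hsv,lo,hi);k,_,s,ce=cv2.connectedComponentsWithStats(m)
        for j in range(1,k):
            if s[j][4]>15: print(col,s[j].tolist(),ce[j].round(1),ray(n,*ce[j],40))
a=cv2.imread("pics/scene0.png")[200:300,240:400];b=cv2.imread("pics/side0.png")[220:320,250:410]
cv2.imwrite("pics/c0.png",cv2.resize(np.hstack([a,b]),None,fx=2.5,fy=2.5,interpolation=cv2.INTER_CUBIC))
print(ray("scene",305,255,18),ray("side",320,278,18))
E
```

```text
scene
side
orange [229, 233, 17, 10, 64] [237.2 238.6] [818.8  62.4  40. ]
orange [318, 262, 13, 6, 31] [325.  263.7] [497.2 102.7  40. ]
orange [361, 275, 6, 13, 26] [362.9 281. ] [363.6 149.3  40. ]
blue [429, 86, 12, 19, 167] [434.6  94.4] [  633.5 -1938.2    40. ]
blue [400, 107, 8, 10, 38] [404.4 111.9] [  703.6 -1516.     40. ]
blue [430, 107, 10, 7, 48] [434.3 110. ] [  560.4 -1604.9    40. ]
blue [392, 185, 8, 11, 31] [395.5 189.5] [ 455.6 -489.9   40. ]
blue [279, 211, 38, 20, 408] [297.2 219.7] [ 695.9 -128.1   40. ]
blue [277, 216, 42, 26, 251] [295.8 234.3] [655.4 -31.6  40. ]
blue [324, 247, 20, 21, 194] [334.1 255.9] [488.9  51.2  40. ]
blue [229, 268, 5, 7, 28] [230.7 271.3] [734.9 240.6  40. ]
blue [118, 348, 15, 15, 25] [125.6 354. ] [774.7 643.6  40. ]
blue [282, 375, 51, 5, 100] [306.6 376.6] [353.  553.3  40. ]
red [361, 202, 6, 11, 29] [363.7 206.8] [ 518.3 -304.6   40. ]
red [250, 249, 15, 18, 108] [256.8 257.3] [703. 143.  40.]
[502.8 111.1  18. ] [494.4 147.7  18. ]
```

View pics/c0.png

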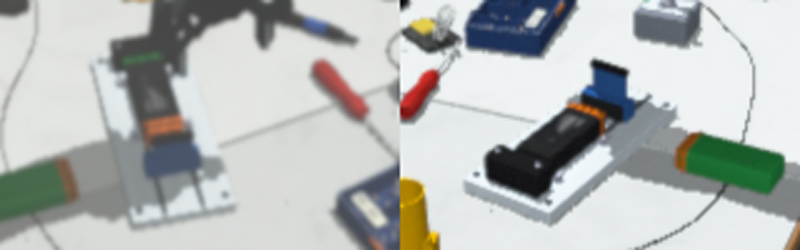

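The wrist view shows the bed corners at (225,203) and (338,223), the orange end at (298,96), the blue jaw at (290,150), the green look-alike at (110,100), and the red switch box at (308,375).

The candidates for the supply are the black brick with an orange end on the bed, wrist (305,50), and the green brick on the table, wrist (110,100). I choose the black one on the bed, and the crop confirms it. The red lever at scene (348,318) could be confused with the blue lever at (360,386) or the screwdriver at (375,235). Next I move over the fixture for a full view.

>>> {"method": "jog_arm", "body": {
  "plan": [
    [35,-6,0,0,0,0,1],
    [35,-6,0,0,0,0,1],
    [35,-6,0,0,0,0,1],
    [35,-6,0,0,0,0,1],
    [0,0,0,0,0,0,1]
  ]
}}

```text
clock: 0.78
tool_pos: [500.4, 141.8, 220.9]
eef_rot: [-3.141, -0.0, 1.574]
force: [0.1, -0.7, 0.7]
opening: 1.002
gripper_force: 0.0
```

```bash
python3 - <<'E'
from h import *
m=robot.camera_model("wrist");i=robot.capture("wrist");cv2.imwrite("pics/w1.png",i);np.save("w1.npy",m,allow_pickle=True)
print(robot.get_obs()["tool_pos"],robot.get_obs()["clock"])
hsv=cv2.cvtColor(i,cv2.COLOR_BGR2HSV)
for col,lo,hi,z in(("orange",(5,120,90),(18,255,255),48),("blue",(100,120,50),(125,255,255),78)):
    k,_,s,ce=cv2.connectedComponentsWithStats(cv2.inRange(hsv,lo,hi))
    for j in range(1,k):
        if s[j][4]>60: print(col,s[j].tolist(),ray(m,*ce[j],z))
E
```

```text
[500.60057315 140.62767843 220.89674847] 0.825
orange [27, 0, 23, 102, 459] [260.8 286.3  48. ]
orange [48, 104, 8, 28, 61] [260.6 229.6  48. ]
orange [65, 186, 15, 68, 240] [261.1 135.   48. ]
orange [195, 228, 8, 46, 283] [379.  107.9  48. ]
orange [205, 230, 7, 42, 268] [388.3 106.8  48. ]
orange [301, 241, 49, 22, 587] [501.6 106.8  48. ]
orange [82, 279, 12, 59, 92] [260.3  47.2  48. ]
orange [618, 279, 22, 49, 510] [810.4  51.8  48. ]
blue [567, 130, 34, 36, 687] [713.1 205.4  78. ]
blue [584, 261, 49, 45, 381] [748.6  93.5  78. ]
blue [284, 279, 64, 32, 1351] [493.3  75.6  78. ]
blue [633, 294, 7, 12, 69] [788.3  71.4  78. ]
blue [505, 465, 23, 7, 81] [ 707.2 -123.7   78. ]
blue [537, 471, 22, 9, 98] [ 740.2 -133.1   78. ]
```

View pics/w1.png

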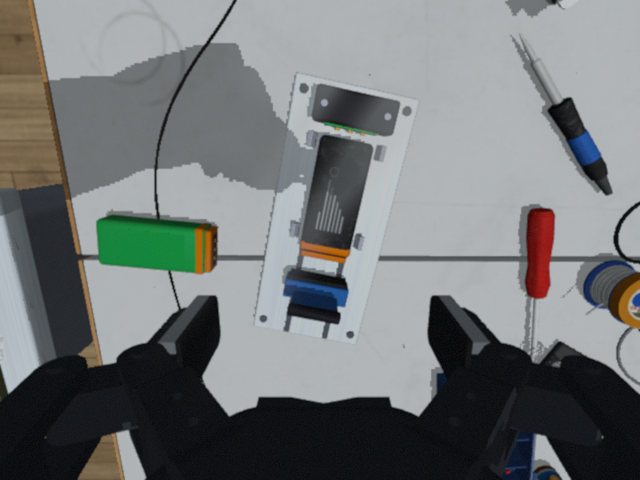

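The full fixture is visible: corners (297,73), (418,99), (353,343) and (255,326), contact block at (355,108), and supply top from (320,136)/(372,144) down to the orange end at (325,252), with the jaw at (316,290).

```bash
python3 - <<'E'
from h import *
m=np.load("w1.npy",allow_pickle=True).item();i=cv2.imread("pics/w1.png")
C=[ray(m,u,v,18)[:2] for u,v in((297,73),(418,99),(353,343),(255,326))]
print(C,[np.linalg.norm(C[k]-C[k-1]).round(1) for k in range(4)])
c=np.mean(C,0);t=(C[0]+C[1]-C[2]-C[3]);t/=np.linalg.norm(t)
yaw=np.arctan2(-t[0],t[1]);print("fixture",c,"yaw",yaw)
X=np.array([t[1],-t[0]])
f=lambda p:(((p-c)@X).round(1),((p-c)@t).round(1))
# supply top face: dark+orange in polygon
for n,p,z in(("TL",(321,136),48),("TR",(372,144),48),("oL",(301,241),48),("oR",(350,250),48),("oLb",(300,254),48),("oRb",(348,262),48),("barL",(289,304),72),("barR",(340,314),72),("tipblock",(357,90),52)):
    print(n,ray(m,*p,z),f(ray(m,*p,z)[:2]))
g=cv2.cvtColor(i,cv2.COLOR_BGR2GRAY);mk=((g<95)*255).astype(np.uint8);mk[:134]=0;mk[250:]=0;mk[:,:298]=0;mk[:,374:]=0
k,l,s,ce=cv2.connectedComponentsWithStats(mk);j=1+np.argmax(s[1:,4]);print(s[j],cv2.minAreaRect(np.argwhere(l==j)[:,::-1].astype(np.float32)))
E
```

```text
[array([475.1, 271.7]), array([589.5, 249.6]), array([535. , -11.9]), array([423.5,   9.2])] [np.float64(267.5), np.float64(116.5), np.float64(267.1), np.float64(113.5)]
fixture [505.775 129.65 ] yaw -0.19977991393893915
TL [497.9 215.   48. ] (np.float64(-24.7), np.float64(82.1))
TR [543.6 208.3  48. ] (np.float64(21.5), np.float64(84.6))
oL [478.9 117.7  48. ] (np.float64(-24.0), np.float64(-17.0))
oR [526.4 108.9  48. ] (np.float64(24.3), np.float64(-16.2))
oLb [477.7 104.5  48. ] (np.float64(-22.5), np.float64(-30.2))
oRb [524.7  96.5  48. ] (np.float64(25.1), np.float64(-28.7))
barL [468.4  62.7  72. ] (np.float64(-23.3), np.float64(-73.0))
barR [516.6  52.6  72. ] (np.float64(25.9), np.float64(-73.4))
tipblock [528.5 252.6  52. ] (np.float64(-2.1), np.float64(125.0))
[ 301  135   71  115 5156] ((335.84619140625, 192.2692413330078), (53.53970718383789, 110.02114868164062), 11.309932708740234)
```

>>> {"method": "jog_arm", "body": {
  "plan": [
    [16.5,10.7,0,0,0,5.7,1],
    [0,0,0,0,0,5.8,1],
    [0,0,45,0,0,0,1],
    [0,0,45,0,0,0,1],
    [0,0,0,0,0,0,1]
  ]
}}

```text
clock: 1.45
tool_pos: [508.4, 154.4, 128.0]
eef_rot: [-3.134, 0.004, 1.369]
force: [-0.5, -0.3, 0.7]
opening: 0.998
gripper_force: 0.0
```

```bash
python3 - <<'E'
from h import *
m=robot.camera_model("wrist");i=robot.capture("wrist");np.save("w2.npy",m,allow_pickle=True)
o=robot.get_obs();print(o["tool_pos"],o["eef_rot"],o["qpos"].round(3))
Rm=R.from_euler("xyz",o["eef_rot"]).as_matrix()
# predicted supply top corners for overlay (fixture c, yaw -0.2, centre y=27.5) and guides
c=np.array([505.8,129.7]);t=np.array([.198,.98]);X=np.array([.98,-.198])
for x,y,z,co in[(a,27.5+b,48,(0,255,0)) for a in(-25,25) for b in(-58.5,58.5)]+[(a*33.5,y,28,(0,0,255)) for a in(-1,1) for y in(-5,-20,71,87)]+[(a*37,95,52,(255,0,0)) for a in(-1,1)]:
    p=proj(m,[*(c+x*X+y*t),z]);cv2.circle(i,tuple(int(v) for v in p.round()),2,co,-1)
cv2.imwrite("pics/w2.png",i)
E
```

```text
[510.47488931 155.18655752 130.35354374] [-3.13832349e+00  2.10064162e-03  1.36888258e+00] [ 0.295  0.332 -0.281  0.961 -0.     2.068]
```

View pics/w2.png

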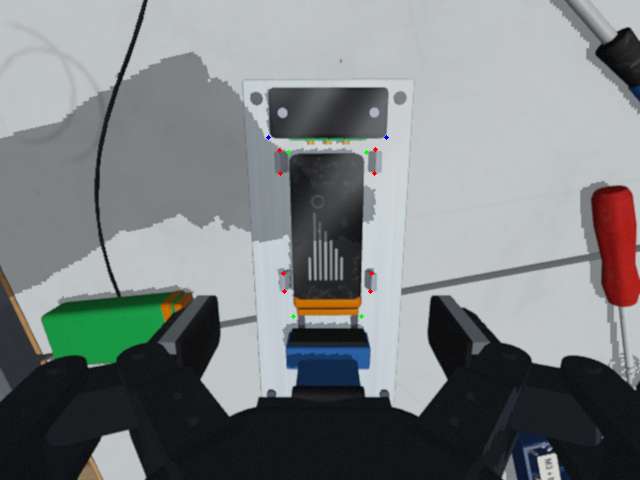

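The overlay points fall on the guides, block and supply corners, so the fit is within about 1 mm. Next I descend and grip.

>>> {"method": "jog_arm", "body": {
  "plan": [
    [0,0,40,0,0,0,1],
    [0,0,40,0,0,0,1],
    [0,0,19,0,0,0,1],
    [0,0,0,0,0,0,1],
    [0,0,0,0,0,0,1]
  ]
}}

```text
clock: 2.12
tool_pos: [513.8, 156.9, 34.3]
eef_rot: [3.138, -0.002, 1.37]
force: [-0.2, 0.4, 0.6]
opening: 1.001
gripper_force: 0.0
```

>>> {"method": "jog_arm", "body": {
  "plan": [
    [0,0,0,0,0,0,-1],
    [0,0,0,0,0,0,-1],
    [0,0,0,0,0,0,-1],
    [0,0,0,0,0,0,-1],
    [0,0,0,0,0,0,-1]
  ]
}}

```text
clock: 2.75
tool_pos: [512.2, 156.8, 33.8]
eef_rot: [3.14, -0.001, 1.37]
force: [-1.7, -0.4, 9.8]
opening: 0.541
gripper_force: 59.9
```

>>> {"method": "jog_arm", "body": {
  "plan": [
    [0,0,0,0,0,0,-1],
    [0,0,-10,0,0,0,-1],
    [0,0,-20,0,0,0,-1],
    [0,0,-35,0,0,0,-1],
    [0,0,-35,0,0,0,-1]
  ]
}}

```text
clock: 3.38
tool_pos: [510.9, 156.2, 132.8]
eef_rot: [-3.14, 0.001, 1.37]
force: [0.2, -0.2, -3.4]
opening: 0.534
gripper_force: 62.1
```

>>> {"method": "jog_arm", "body": {
  "plan": [
    [0,0,0,0,0,-5,-1],
    [0,0,0,0,0,-10,-1],
    [0,0,0,0,0,-10,-1],
    [0,0,0,0,0,-10,-1],
    [0,0,0,0,0,-10,-1]
  ]
}}

```text
clock: 4.0
tool_pos: [511.1, 156.3, 132.0]
eef_rot: [-3.14, -0.0, 2.161]
force: [0.1, 0.2, -3.8]
opening: 0.532
gripper_force: 62.1
```

>>> {"method": "jog_arm", "body": {
  "plan": [
    [0,0,0,0,0,-10,-1],
    [0,0,0,0,0,-10,-1],
    [0,0,0,0,0,-10,-1],
    [0,0,0,0,0,-10,-1],
    [0,0,0,0,0,-10,-1]
  ]
}}

```text
clock: 4.62
tool_pos: [511.1, 156.3, 132.0]
eef_rot: [-3.141, -0.001, 3.034]
force: [0.5, -0.4, -3.2]
opening: 0.538
gripper_force: 62.1
```

>>> {"method": "jog_arm", "body": {
  "plan": [
    [0,0,0,0,0,-10,-1],
    [0,0,0,0,0,-10,-1],
    [0,0,0,0,0,-10,-1],
    [0,0,0,0,0,-10,-1],
    [0,0,0,0,0,-10,-1]
  ]
}}

```text
clock: 5.25
tool_pos: [511.1, 156.3, 132.0]
eef_rot: [3.141, -0.001, -2.377]
force: [0.6, 0.8, -3.7]
opening: 0.537
gripper_force: 62.1
```

>>> {"method": "jog_arm", "body": {
  "plan": [
    [0,0,0,0,0,-10,-1],
    [0,0,0,0,0,-10,-1],
    [0,0,0,0,0,-10,-1],
    [0,0,0,0,0,-5,-1],
    [0,0,0,0,0,0,-1]
  ]
}}

```text
clock: 5.88
tool_pos: [511.2, 156.3, 132.0]
eef_rot: [3.141, -0.001, -1.773]
force: [0.1, -0.6, -3.0]
opening: 0.536
gripper_force: 62.1
```

```bash
python3 - <<'E'
from h import *
m=robot.camera_model("wrist");i=robot.capture("wrist");np.save("w3.npy",m,allow_pickle=True)
o=robot.get_obs();print(o["clock"],o["tool_pos"],o["eef_rot"],o["qpos"].round(3),o["force"])
c=np.array([505.8,129.7]);t=np.array([.198,.98]);X=np.array([.98,-.198])
for x,y,z,co in[(a*28.5,y,18,(0,0,255)) for a in(-1,1) for y in(-5,-20,71,87)]+[(a*37,95,52,(255,0,0)) for a in(-1,1)]+[(a*60,b*135,18,(0,255,0)) for a in(-1,1) for b in(-1,1)]:
    p=proj(m,[*(c+x*X+y*t),z]);cv2.circle(i,tuple(int(v) for v in p.round()),2,co,-1)
cv2.imwrite("pics/w3.png",i)
E
```

```text
5.925 [511.2929904  156.36700586 132.06269496] [ 3.14087406e+00 -4.25397754e-04 -1.77305385e+00] [ 0.297  0.33  -0.279  0.962 -0.    -1.072] [-0.68520761 -0.10241066 -2.91259441]
```

View pics/w3.png

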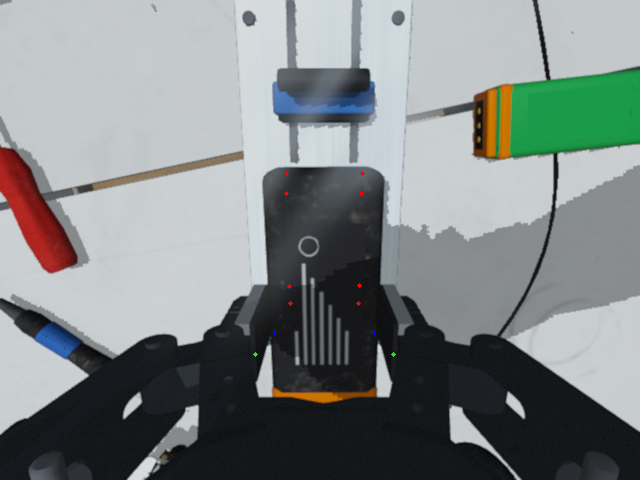

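The supply hangs straight in the grip, tail at (323,170), orange end at the gripper side (325,393), clear of the jaw at (323,95). The TCP is at fixture x≈0, y≈27, so I can lower straight down.

>>> {"method": "jog_arm", "body": {
  "plan": [
    [0,0,30,0,0,0,-1],
    [0,0,30,0,0,0,-1],
    [0,0,20,0,0,0,-1],
    [0,0,10,0,0,0,-1],
    [0,0,4,0,0,0,-1]
  ]
}}

```text
clock: 6.55
tool_pos: [511.6, 156.4, 37.9]
eef_rot: [3.141, -0.0, -1.772]
force: [0.8, -0.2, -3.0]
opening: 0.535
gripper_force: 62.1
```

>>> {"method": "jog_arm", "body": {
  "plan": [
    [0,0,2,0,0,0,-1],
    [0,0,1,0,0,0,-1],
    [0,0,1,0,0,0,-1],
    [0,0,0,0,0,0,-1],
    [0,0,0,0,0,0,-1]
  ]
}}

```text
clock: 7.18
tool_pos: [511.8, 156.6, 34.4]
eef_rot: [-3.141, 0.0, -1.772]
force: [-0.0, -0.4, -4.2]
opening: 0.533
gripper_force: 62.1
```

>>> {"method": "jog_arm", "body": {
  "plan": [
    [0,0,1,0,0,0,-1],
    [0,0,1,0,0,0,-1],
    [0,0,1,0,0,0,-1],
    [0,0,0,0,0,0,-1],
    [0,0,0,0,0,0,-1]
  ]
}}

```text
clock: 7.8
tool_pos: [511.9, 156.6, 33.8]
eef_rot: [-3.14, 0.001, -1.772]
force: [-5.3, -2.4, 17.8]
opening: 0.538
gripper_force: 68.8
```

Contact. Release, then raise.

>>> {"method": "jog_arm", "body": {
  "plan": [
    [0,0,-0.5,0,0,0,0.3],
    [0,0,0,0,0,0,1],
    [0,0,0,0,0,0,1],
    [0,0,0,0,0,0,1],
    [0,0,-10,0,0,0,1]
  ]
}}

```text
clock: 8.43
tool_pos: [510.8, 156.2, 41.2]
eef_rot: [3.14, -0.001, -1.771]
force: [0.3, 0.0, -0.3]
opening: 1.0
gripper_force: 0.0
```

>>> {"method": "jog_arm", "body": {
  "plan": [
    [0,0,-40,0,0,0,1],
    [0,0,-50,0,0,0,1],
    [0,0,-50,0,0,0,1],
    [0,0,-10,0,0,0,1],
    [0,0,0,0,0,0,1]
  ]
}}

```text
clock: 9.05
tool_pos: [512.1, 156.6, 192.5]
eef_rot: [-3.14, 0.001, -1.772]
force: [-1.1, 0.3, 0.3]
opening: 0.998
gripper_force: 0.0
```

```bash
python3 - <<'E'
from h import *
m=robot.camera_model("wrist");i=robot.capture("wrist");np.save("w4.npy",m,allow_pickle=True)
o=robot.get_obs();print(o["clock"],o["tool_pos"],o["eef_rot"],o["force"])
c=np.array([505.8,129.7]);t=np.array([.198,.98]);X=np.array([.98,-.198])
for x,y,z,co in[(a*33.5,y,28,(0,0,255)) for a in(-1,1) for y in(-5,-20,71,87)]+[(a*25,27+b*58.5,48,(0,255,0)) for a in(-1,1) for b in(-1,1)]+[(a*25,-74,72,(255,255,0)) for a in(-1,1)]:
    p=proj(m,[*(c+x*X+y*t),z]);cv2.circle(i,tuple(int(v) for v in p.round()),2,co,-1)
cv2.imwrite("pics/w4.png",i)
E
```

```text
9.1 [511.1979365  156.36107671 191.14168851] [ 3.14082578e+00 -3.80187165e-04 -1.77150648e+00] [-0.45140771  0.20868943  0.40402199]
```

View pics/w4.png

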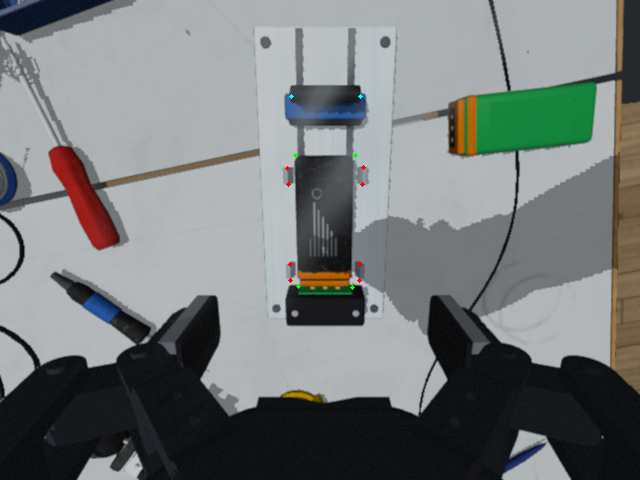

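The supply lies between the guides with its orange end at (325,278) facing the contact block, and the jaw is at (325,103). Next I shut the fingers, go behind the jaw and push.

>>> {"method": "jog_arm", "body": {
  "plan": [
    [45,0,0,0,0,0,-1],
    [46,0,0,0,0,0,-1],
    [46,0,0,0,0,0,-1],
    [0,0,20,0,0,0,-1],
    [0,0,0,0,0,0,-1]
  ]
}}

```text
clock: 9.72
tool_pos: [481.5, 21.6, 168.9]
eef_rot: [3.135, -0.002, -1.773]
force: [-0.1, -0.2, 0.4]
opening: -0.001
gripper_force: 0.0
```

>>> {"method": "jog_arm", "body": {
  "plan": [
    [0,0,40,0,0,0,-1],
    [0,0,40,0,0,0,-1],
    [0,0,40,0,0,0,-1],
    [0,0,0,0,0,0,-1],
    [-4,0,0,0,0,0,-1]
  ]
}}

```text
clock: 10.35
tool_pos: [485.8, 26.6, 52.5]
eef_rot: [-3.141, 0.0, -1.771]
force: [0.5, 1.2, 0.4]
opening: -0.0
gripper_force: 0.0
```

>>> {"method": "jog_arm", "body": {
  "plan": [
    [-4,0,0,0,0,0,-1],
    [-4,0,0,0,0,0,-1],
    [-4,0,0,0,0,0,-1],
    [-4,0,0,0,0,0,-1],
    [-4,0,0,0,0,0,-1]
  ]
}}

```text
clock: 10.98
tool_pos: [489.3, 45.3, 52.0]
eef_rot: [-3.141, -0.002, -1.772]
force: [-0.7, -1.9, 3.2]
opening: -0.0
gripper_force: 1.6
```

>>> {"method": "jog_arm", "body": {
  "plan": [
    [-5,0,0,0,0,0,-1],
    [-4,0,0,0,0,0,-1],
    [-4,0,0,0,0,0,-1],
    [-4,0,0,0,0,0,-1],
    [-4,0,0,0,0,0,-1]
  ]
}}

```text
clock: 11.6
tool_pos: [493.4, 66.3, 51.7]
eef_rot: [-3.141, -0.001, -1.772]
force: [0.8, -6.2, 2.5]
opening: 0.0
gripper_force: 2.6
```

>>> {"method": "jog_arm", "body": {
  "plan": [
    [-2,0,0,0,0,0,-1],
    [-2,0,0,0,0,0,-1],
    [-1,0,0,0,0,0,-1],
    [0,0,0,0,0,0,-1],
    [0,0,0,0,0,0,-1]
  ]
}}

```text
clock: 12.22
tool_pos: [494.4, 71.2, 51.7]
eef_rot: [-3.141, 0.0, -1.772]
force: [0.7, -4.1, 1.8]
opening: -0.002
gripper_force: 2.2
```

>>> {"method": "jog_arm", "body": {
  "plan": [
    [-1,0,0,0,0,0,-1],
    [-1,0,0,0,0,0,-1],
    [-1,0,0,0,0,0,-1],
    [0,0,0,0,0,0,-1],
    [0,0,0,0,0,0,-1]
  ]
}}

```text
clock: 12.85
tool_pos: [494.8, 73.3, 51.7]
eef_rot: [-3.141, -0.002, -1.772]
force: [-0.7, -6.7, 2.7]
opening: 0.003
gripper_force: 3.5
```

>>> {"method": "jog_arm", "body": {
  "plan": [
    [-1,0,0,0,0,0,-1],
    [-1,0,0,0,0,0,-1],
    [0,0,0,0,0,0,-1],
    [0,0,0,0,0,0,-1],
    [0,0,0,0,0,0,-1]
  ]
}}

```text
clock: 13.48
tool_pos: [494.8, 73.4, 51.8]
eef_rot: [-3.141, -0.006, -1.773]
force: [-0.6, -11.5, 5.5]
opening: -0.001
gripper_force: 6.1
```

It has stalled with rising force at the expected y (-57), so it is clamped. One more small press, then retreat and look.

>>> {"method": "jog_arm", "body": {
  "plan": [
    [-1,0,0,0,0,0,-1],
    [0,0,0,0,0,0,-1],
    [0,0,0,0,0,0,-1],
    [10,0,0,0,0,0,-1],
    [15,0,0,0,0,0,-1]
  ]
}}

```text
clock: 14.1
tool_pos: [490.2, 53.4, 51.4]
eef_rot: [3.141, 0.002, -1.77]
force: [-0.5, 0.8, 1.3]
opening: 0.001
gripper_force: 0.0
```

>>> {"method": "jog_arm", "body": {
  "plan": [
    [0,0,-50,0,0,0,-1],
    [0,0,-50,0,0,0,-1],
    [-30,0,-50,0,0,0,-1],
    [0,0,0,0,0,0,-1],
    [0,0,0,0,0,0,-1]
  ]
}}

```text
clock: 14.72
tool_pos: [495.9, 82.1, 201.1]
eef_rot: [3.141, 0.0, -1.771]
force: [-0.6, 0.3, -1.0]
opening: -0.001
gripper_force: 0.0
```

```bash
python3 - <<'E'
from h import *
m=robot.camera_model("wrist");i=robot.capture("wrist")
o=robot.get_obs();print(o["clock"],o["tool_pos"],o["eef_rot"],o["qpos"].round(3))
c=np.array([505.8,129.7]);t=np.array([.198,.98]);X=np.array([.98,-.198])
for x,y,z,co in[(a*25,36.5+b*58.5,48,(0,255,0)) for a in(-1,1) for b in(-1,1)]+[(a*10,36.5-58.5,48,(255,0,255)) for a in(-1,1)]:
    p=proj(m,[*(c+x*X+y*t),z]);cv2.circle(i,tuple(int(v) for v in p.round()),1,co,-1);print(p.round())
s=robot.capture("scene")
H=cv2.resize(i[:,200:440],None,fx=1.25,fy=1.25);S=cv2.resize(s[290:420,310:410],None,fx=4,fy=4)
out=np.zeros((600,720,3),np.uint8);out[:,:300]=H[:600];out[:520,310:710]=S;cv2.imwrite("pics/w5.png",out)
for n in("scene","side"):
  im=robot.capture(n) if n=="side" else s
  hsv=cv2.cvtColor(im,cv2.COLOR_BGR2HSV)
  for col,lo,hi in(("red",(0,120,90),(6,255,255)),("red2",(174,120,90),(180,255,255)),("blue",(105,130,60),(125,255,255))):
    k,_,st,ce=cv2.connectedComponentsWithStats(cv2.inRange(hsv,lo,hi))
    for j in range(1,k):
        if st[j][4]>10 and (n!="scene" or 300<ce[j][0]<410) : print(n,col,st[j].tolist(),ce[j].round(1))
cv2.imwrite("pics/side5.png",im);cv2.imwrite("pics/scene5.png",s)
E
```

```text
14.775 [495.28377644  81.76225485 200.37775672] [ 3.13890552e+00 -4.07848347e-04 -1.77149950e+00] [ 1.630e-01  2.330e-01 -2.300e-01  1.110e+00  1.000e-03 -1.207e+00]
[351. 251.]
[348. 362.]
[296. 251.]
[298. 362.]
[334. 251.]
[312. 251.]
scene red [367, 225, 19, 20, 100] [376.1 234.9]
scene red [342, 314, 6, 6, 22] [344.9 316.7]
scene blue [354, 383, 6, 4, 17] [356.4 384.6]
side red [360, 202, 8, 11, 41] [363.7 206.8]
side red [193, 221, 5, 6, 20] [195.  223.5]
side red [249, 248, 16, 20, 139] [256.7 257.5]
side red [152, 253, 6, 5, 18] [154.2 255.1]
side red [303, 338, 4, 4, 13] [304.2 339.5]
side blue [429, 86, 12, 28, 233] [434.5  98.3]
side blue [118, 100, 8, 4, 15] [121.3 101.5]
side blue [400, 103, 9, 14, 74] [403.5 110.1]
side blue [392, 185, 8, 11, 31] [395.5 189.5]
side blue [277, 211, 42, 31, 693] [296.7 225.4]
side blue [317, 252, 20, 21, 194] [327.8 260.8]
side blue [229, 268, 5, 7, 29] [230.8 271.3]
side blue [118, 347, 15, 16, 37] [124.4 355.4]
side blue [282, 375, 52, 5, 112] [306.8 376.6]
```

View pics/w5.png

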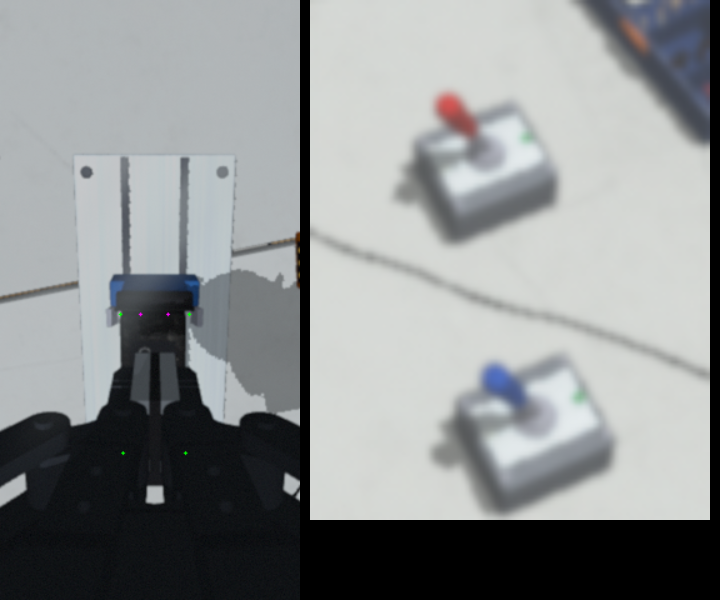

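The jaw's black lip meets the predicted tail line at (323,251) in the wrist view, so the supply is clamped. The enlarged part shows the red switch, top corners about (337,326), (362,316), (371,331) and (348,342), with its lever leaning to the robot side and a green dot far side. The blue switch is below it.

```bash
python3 - <<'E'
from h import *
P=[ray("scene",u,v,40)[:2] for u,v in((336.8,325.8),(361.8,315.8),(371.3,330.8),(348,342))]
print(P,np.mean(P,0),[np.linalg.norm(P[k]-P[k-1]).round() for k in range(4)])
d=P[1]-P[0]+P[2]-P[3];print("yaw",np.arctan2(d[1],d[0]))
print(ray("scene",344.5,316.3,115),ray("side",363.7,206.8,100),ray("scene",356.4,384.6,110))
# triangulate cap centroid
A=[];b=[]
for n,u,v in(("scene",344.9,316.7),("side",363.7,206.8)):
    m=robot.camera_model(n);T=np.array(m["T"]);q=T[:3,:3]@np.linalg.inv(np.array(m["mtx"]))@[u,v,1];q/=np.linalg.norm(q);M=np.eye(3)-np.outer(q,q);A.append(M);b.append(M@T[:3,3])
print("cap",np.linalg.solve(sum(A),sum(b)))
E
```

```text
[array([ 472.1, -166.2]), array([ 545.8, -166. ]), array([ 546.2, -217.7]), array([ 476.5, -222.2])] [ 510.15  -193.025] [np.float64(56.0), np.float64(74.0), np.float64(52.0), np.float64(70.0)]
yaw 0.032763724707383333
[ 478.6 -193.5  115. ] [ 478.  -184.9  100. ] [ 421.7 -367.3  110. ]
cap [ 481.22006151 -186.79196753   99.90783826]
```

>>> {"method": "jog_arm", "body": {
  "plan": [
    [0,0,0,0,0,-6.5,-1],
    [0,0,0,0,0,-6.5,-1],
    [55,0,0,0,0,0,-1],
    [55,0,0,0,0,0,-1],
    [55,0,0,0,0,0,-1]
  ]
}}

```text
clock: 15.5
tool_pos: [499.8, -84.4, 200.4]
eef_rot: [3.139, 0.001, -1.544]
force: [1.6, 0.7, 0.7]
opening: -0.005
gripper_force: 0.0
```

>>> {"method": "jog_arm", "body": {
  "plan": [
    [55,0,0,0,0,0,-1],
    [10,0,0,0,0,0,-1],
    [0,0,0,0,0,0,-1],
    [0,0,0,0,0,0,-1],
    [0,0,0,0,0,0,-1]
  ]
}}

```text
clock: 16.12
tool_pos: [502.5, -146.5, 201.6]
eef_rot: [3.141, 0.0, -1.543]
force: [-0.2, -0.1, 0.5]
opening: -0.003
gripper_force: 0.0
```

```bash
python3 - <<'E'
from h import *
m=robot.camera_model("wrist");i=robot.capture("wrist");np.save("w6.npy",m,allow_pickle=True);cv2.imwrite("pics/w6.png",i)
o=robot.get_obs();print(o["clock"],o["tool_pos"],o["eef_rot"],o["qpos"].round(3),proj(m,[510,-193,40]),proj(m,[478,-193,119]))
E
```

```text
16.175 [ 502.5825137  -146.6504348   201.68976485] [ 3.14145982e+00  2.29434568e-04 -1.54257335e+00] [-0.284  0.267 -0.18   1.124  0.    -1.883] [316.57225421 168.99954545] [362.53016448 178.95582326]
```

View pics/w6.png

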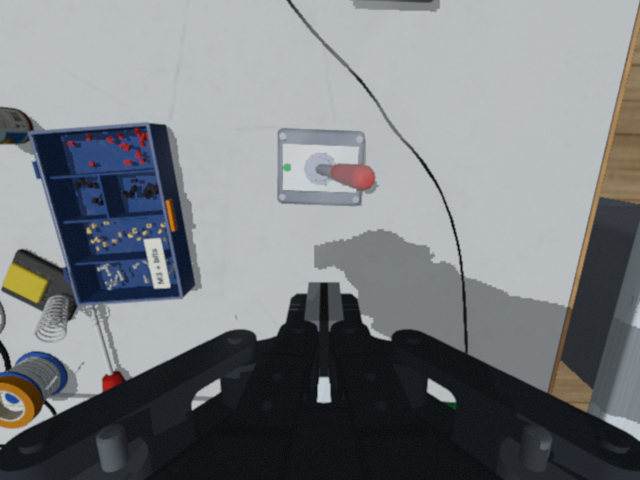

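The red switch box is centred at (321,167), its cap tip at (363,177) leans right (robot side), and the green dot is at (287,168). That puts the box at about (506,-194). Next I approach from the robot side at x≈435 and z≈103.

>>> {"method": "jog_arm", "body": {
  "plan": [
    [25,35,0,0,0,0,-1],
    [25,34,0,0,0,0,-1],
    [0,0,0,0,0,0,-1],
    [0,0,50,0,0,0,-1],
    [0,0,49,0,0,0,-1]
  ]
}}

```text
clock: 16.8
tool_pos: [436.8, -199.4, 102.5]
eef_rot: [-3.138, -0.001, -1.543]
force: [-0.3, 0.4, -0.5]
opening: -0.003
gripper_force: 0.0
```

>>> {"method": "jog_arm", "body": {
  "plan": [
    [0,0,0,0,0,0,-1],
    [0,-6,0,0,0,0,-1],
    [0,-6,0,0,0,0,-1],
    [0,-6,0,0,0,0,-1],
    [0,-6,0,0,0,0,-1]
  ]
}}

```text
clock: 17.42
tool_pos: [460.1, -199.3, 103.6]
eef_rot: [-3.14, -0.001, -1.544]
force: [-0.6, -0.1, -0.6]
opening: -0.001
gripper_force: 0.0
```

>>> {"method": "jog_arm", "body": {
  "plan": [
    [-4,0,0,0,0,0,-1],
    [0,-5,0,0,0,0,-1],
    [0,-5,0,0,0,0,-1],
    [0,-5,0,0,0,0,-1],
    [0,-5,0,0,0,0,-1]
  ]
}}

```text
clock: 18.05
tool_pos: [476.3, -194.8, 106.0]
eef_rot: [3.138, -0.002, -1.545]
force: [-13.4, 1.6, 37.0]
opening: 0.001
gripper_force: 21.6
```

>>> {"method": "jog_arm", "body": {
  "plan": [
    [0,-5,0,0,0,0,-1],
    [0,-5,0,0,0,0,-1],
    [0,-4,0,0,0,0,-1],
    [0,0,0,0,0,0,-1],
    [0,0,0,0,0,0,-1]
  ]
}}

```text
clock: 18.68
tool_pos: [499.1, -195.7, 108.3]
eef_rot: [-3.128, -0.004, -1.544]
force: [0.6, 1.2, 24.3]
opening: 0.001
gripper_force: 12.3
```

```bash
python3 - <<'E'
from h import *
a=robot.capture("scene")[280:400,300:420];b=robot.capture("side")[150:270,300:420]
cv2.imwrite("pics/c7.png",cv2.resize(np.hstack([a,b]),None,fx=3.2,fy=3.2,interpolation=cv2.INTER_CUBIC))
o=robot.get_obs();print(o["tool_pos"],o["force"])
E
```

```text
[ 499.0986214  -195.65766399  108.37103215] [ 0.12918888  1.10757598 24.29302274]
```

View pics/c7.png

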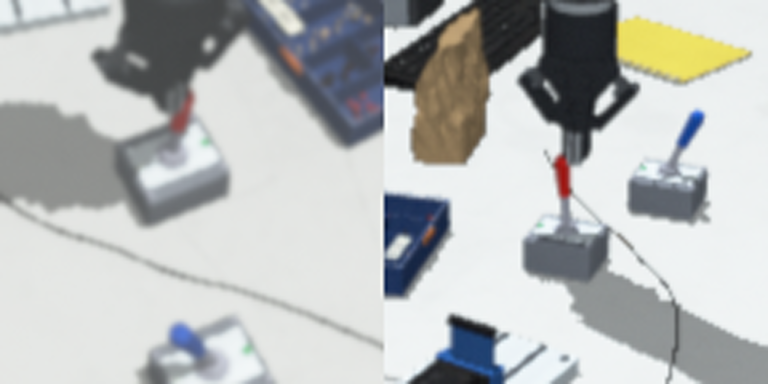

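The lever is now about upright with the fingers on its robot side (scene crop (185,110), side crop (562,175)). The box side is correct, so I keep pushing while easing up slightly.

>>> {"method": "jog_arm", "body": {
  "plan": [
    [0,-4,-2,0,0,0,-1],
    [0,-5,-2,0,0,0,-1],
    [0,-5,0,0,0,0,-1],
    [0,-4,0,0,0,0,-1],
    [0,0,0,0,0,0,-1]
  ]
}}

```text
clock: 19.4
tool_pos: [510.7, -193.6, 106.1]
eef_rot: [3.141, 0.0, -1.544]
force: [-0.2, -0.0, 0.2]
opening: 0.003
gripper_force: 0.0
```

The force dropped to zero, so the lever has snapped over. Retreat and verify.

>>> {"method": "jog_arm", "body": {
  "plan": [
    [0,15,0,0,0,0,-1],
    [0,15,-20,0,0,0,-1],
    [0,0,-50,0,0,0,-1],
    [-40,0,-30,0,0,0,-1],
    [0,0,0,0,0,0,-1]
  ]
}}

```text
clock: 20.02
tool_pos: [479.8, -153.5, 209.2]
eef_rot: [-3.138, -0.001, -1.543]
force: [0.4, 0.6, -0.0]
opening: 0.001
gripper_force: 0.0
```

```bash
python3 - <<'E'
from h import *
w=robot.capture("wrist")[0:280,180:480];a=robot.capture("scene")
s=robot.capture("side")[150:330,200:420]
out=np.zeros((600,800,3),np.uint8)
out[:280,:300]=w;out[:360,310:750]=cv2.resize(s,None,fx=2,fy=2);out[280:600,:300]=cv2.resize(a[210:420,270:410][:,:],(300,320))[:320]
cv2.imwrite("pics/c8.png",out);o=robot.get_obs();print(o["clock"],o["tool_pos"],o["force"])
E
```

```text
20.175 [ 478.49640142 -154.69327554  205.80729604] [-0.67746765  0.22809425 -0.60805465]
```

View pics/c8.png

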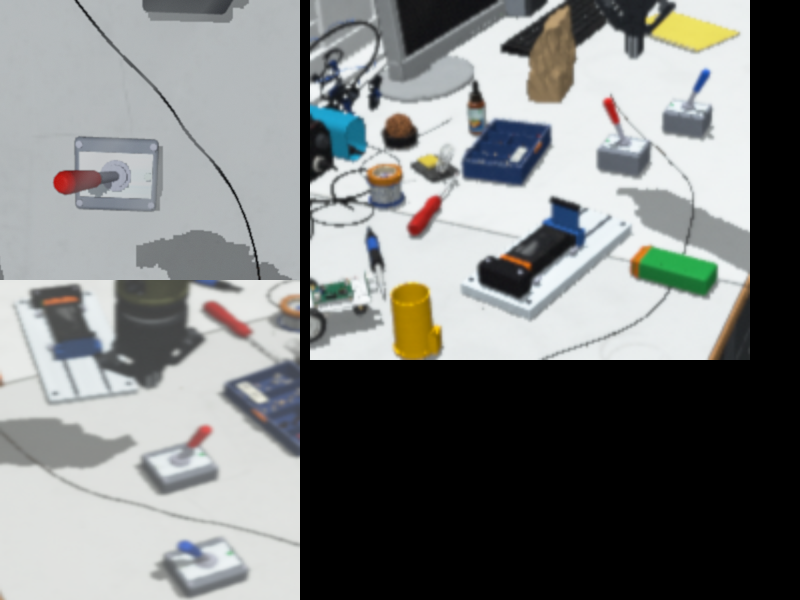

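The red lever leans to the far (on) side at (75,180) in the wrist part. The blue lever is still off. The supply is clamped between the jaw and the contact block with its orange end at the block, and the cup and car haven't moved. I'm handing in.

```bash
python3 -c "
from cell import robot
print(robot.hand_in())"
```

```text
the job is handed in; nothing more can be done
None
```

I turned the supply end for end, clamped it against the contact block with the jaw, then flipped the red switch on. The blue switch stayed off, I saw no sign of the mouse, cup or car being moved, and I handed the job in at about 20 s; `hand_in()` returned no verdict.

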